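Sort birch branch pieces into their drying dishes

ROBOT

A 7-joint arm with a two-finger parallel gripper is mounted at the origin on the work surface. World frame = base frame: x ahead of the robot, y to its left, z up, the work surface at z = 0. Lengths are in m, angles in rad, forces in N, time in s.
With the tool pointing down it reaches from about 0.425 to 0.925 m from the base axis. Payload 6.8 kg.
Tool frame: the origin (TCP) lies at the very end of the fingers, on their centre line; the grasp point (between the pads) lies 19 mm behind it; z points along the fingers, y is the line along which they close (so a half turn about z gives the same grasp; the last joint's range is limited). The gripper opens to 85 mm and grips with 20 to 120 N. Pads are 22 mm wide; open, the fingers measure 114 mm over their backs; the gripper's body (76 mm by 85 mm) begins 54 mm behind the grasp point. The pads swing forward as they close: fully open they stand 13 mm farther back than shut.
Start: joints at [1.238, 0.477, 0.022, 1.555, -0.011, 1.109, -0.083], TCP at [0.15, -0.658, 0.231] pointing down, gripper open.
Joint ranges: [-2.96, 2.96], [-0.34, 2.1], [-1.41, 1.46], [0.24, 2.44], [-1.37, 4.51], [0.17, 1.92], [-2.96, 2.96]. Speed limits (rad/s): [2.39, 2.39, 3.14, 3.14, 3.14, 3.14, 3.14].

INTERFACE

Orientations are given as a unit quaternion [w, x, y, z].
In Python, from station import bot gives the robot as it stands. The module is installed in compiled form; this text tells all that it offers.
- The arm moves only by the shell command python3 -m jog 'ROWS' [OPENING] [FORCE]. ROWS is JSON, a list of rows, each a list of 4 numbers: the shift along the tool's x, y, z in cm, then the turn about the tool's z in rad. In form: [[x, y, z, spin], ...]. A call has 1 to 20 rows; each row is the pose to reach, as a shift and turn from the pose commanded when the call began, along the tool's axes at that moment; what a row does not reach only later rows make up. A row lasts 1/12 s, in which the tool goes at most 41.7 mm and 7.16 degrees, less where a joint would pass 70% of its speed; a pose out of reach is approached as far as the arm can. A call with a gripper value outside its range is refused whole. OPENING is the closure, from -1 (fully open) to 1 (shut), set as the call begins (- or left out, the last holds). The fingers move at their own pace and stop on an object; FORCE is the grip in N (left out, the last holds). Time passes only in rows, so rows that repeat a pose let the fingers close. It gives the time, the measured TCP pose, the force, the opening and the grip force at its end, in the units of the state.
- bot.get_obs(): the state, without advancing time (a new reading comes with each control period).
- bot.read_camera(name): name is "scene" or "top" or "wrist"; returns a dict with "pixels" (480x640x3 uint8, red, green, blue), "depth" (480x640 float32, m along the optical axis (not along the pixel's ray), 0 where there is no reading), "fovy" (degrees; the focal length in pixels is half the picture's height over the tangent of half this angle, whatever the lens; pixels are square), "cx", "cy" (the principal point, pixels), "pose" (4x4, takes a point from camera to world coordinates). Camera axes: x right, y down, z forward; pixel columns grow to the right and rows downward; lengths in m; the calibration is good to about 2 mm. A picture is of the moment at which its call begins.
- bot.hand_in(): hands the job in; it is judged then, once.
The state is a dict: "t": time; "q": joint angles; "joint_vel": joint speeds; "joint_torque": joint torques, N m; "eef_pos": TCP position; "tool_rot": TCP orientation; "contact_force": force on the tool from outside, world axes, zero at the start; "torque": the same for the moment, N m; "gripper_width": opening from 0.0 (shut) to 1.0 (fully open); "grasp_force": force on a finger pad.
Only numpy, scipy, OpenCV 4.12 (cv2) and the standard library are available. Lean on these libraries where they do the work, as an engineer would, in place of code of your own. Each camera call takes 0.05 s, during which the arm holds its last target. There are 200 camera calls.

TASK

Pick out the four pieces of birch branch with the bark still on and stand each one upright in the drying dish of its own size: the thinnest piece in the smallest dish, the next thinnest in the next smallest, and so on up to the thickest in the largest dish. Each must stand flat on the floor of its dish; leave the turned handle and the square offcut standing where they are.

Things in the scene. Friction and masses are not known exactly. Their poses are not given: they have to be found in the camera images.
- branch_thinnest: The thinnest of four loose pieces of birch branch, standing upright on a sawn end: a plain cylinder with off-white bark flecked with short dark marks and pale sawn ends, 24 mm in diameter, 65 mm high (all four have the same height). Origin: centre of its underside; z points up along its length.
- branch_thin: The second thinnest of four loose pieces of birch branch, standing upright on a sawn end: a plain cylinder with off-white bark flecked with short dark marks and pale sawn ends, 36 mm in diameter, 65 mm high (all four have the same height). Origin: centre of its underside; z points up along its length.
- branch_thick: The second thickest of four loose pieces of birch branch, standing upright on a sawn end: a plain cylinder with off-white bark flecked with short dark marks and pale sawn ends, 48 mm in diameter, 65 mm high (all four have the same height). Origin: centre of its underside; z points up along its length.
- branch_thickest: The thickest of four loose pieces of birch branch, standing upright on a sawn end: a plain cylinder with off-white bark flecked with short dark marks and pale sawn ends, 60 mm in diameter, 65 mm high (all four have the same height). Origin: centre of its underside; z points up along its length.
- dish_smallest: The smallest of four shallow round dishes of dark wood, fixed to the bench: 58 mm outside diameter, 48 mm inside, rim 12 mm above the bench, wall 5 mm, flat inner floor 4 mm above the bench. Origin: centre of its underside, on the bench; z up.
- dish_small: The second smallest of four shallow round dishes of dark wood, fixed to the bench: 70 mm outside diameter, 60 mm inside, rim 12 mm above the bench, wall 5 mm, flat inner floor 4 mm above the bench. Origin: centre of its underside, on the bench; z up.
- dish_large: The second largest of four shallow round dishes of dark wood, fixed to the bench: 82 mm outside diameter, 72 mm inside, rim 12 mm above the bench, wall 5 mm, flat inner floor 4 mm above the bench. Origin: centre of its underside, on the bench; z up.
- dish_largest: The largest of four shallow round dishes of dark wood, fixed to the bench: 94 mm outside diameter, 84 mm inside, rim 12 mm above the bench, wall 5 mm, flat inner floor 4 mm above the bench. Origin: centre of its underside, on the bench; z up.
- turned_handle: Not to be moved: a loose turned wooden handle without bark, standing upright, with a narrow waist and a rounded top, at most 42 mm in diameter, 68 mm high. Origin: centre of its underside; z up.
- square_offcut: Not to be moved: a loose square block of bare pale wood, 42 by 42 mm and 55 mm high, upright. Origin: centre of its underside; z up, x and y along its sides.
Things that resemble listed ones, but are neither listed nor needed, are in the scene too. Leave any blue look-alike of the branch_thick alone.

How it is judged:
At the end, for the whole second after the job is handed in: Each of the four branch pieces stands upright (within 0.1 rad) and at rest on the floor of the dish of its own size rank, its axis within 13 mm of the dish's centre and its underside 1 to 7 mm above the bench level (the floor is at 4 mm) (horizontal distance between branch_thinnest and dish_smallest below 0.013 m and z of branch_thinnest in the frame of dish_smallest between 0.001 and 0.007 m and angle between each of branch_thinnest, branch_thin, branch_thick, branch_thickest's own z axis and vertical below 0.1 rad and linear speed of each of branch_thinnest, branch_thin, branch_thick, branch_thickest below 0.02 m/s and angular speed of each of branch_thinnest, branch_thin, branch_thick, branch_thickest below 0.2 rad/s and horizontal distance between branch_thin and dish_small below 0.013 m and z of branch_thin in the frame of dish_small between 0.001 and 0.007 m and horizontal distance between branch_thick and dish_large below 0.013 m and z of branch_thick in the frame of dish_large between 0.001 and 0.007 m and horizontal distance between branch_thickest and dish_largest below 0.013 m and z of branch_thickest in the frame of dish_largest between 0.001 and 0.007 m); the robot touches nothing.
It fails at once if the turned handle is moved more than 30 mm or knocked over (distance of turned_handle from where it was at the start of the episode above 0.03 m or angle between turned_handle's own z axis and vertical above 0.5 rad).
It fails at once if the square offcut is moved more than 30 mm or knocked over (distance of square_offcut from where it was at the start of the episode above 0.03 m or angle between square_offcut's own z axis and vertical above 0.5 rad).
It also fails if it takes over 96 s, if anything falls off the work surface, if the arm or the gripper's body presses on something with over 40 N, if the wrist force passes 120 N, or if a joint passes its speed limit or range.

## Working session

There is one attempt and no reset: what is moved stays moved. The work goes in short steps, Python scripts to look and compute and a shell command to move; the robot and the scene stay as the last step left them, time stands still between calls to the robot, and variables do not carry over. Pictures are saved under pics/ and viewed, at most 14 in all, crops included, and the job is handed in when it is done.

```bash
mkdir -p pics; cat > h.py <<'E'
import numpy as np, cv2
from station import bot
def snap(n,f):
    c=bot.read_camera(n); cv2.imwrite(f'pics/{f}.png',c['pixels'][:,:,::-1]); np.savez(f'{f}.npz',**c); return c
def pt(c,u,v,z=None):
    f=240/np.tan(np.radians(c['fovy'])/2); T=c['pose']
    d=np.array([(u-c['cx'])/f,(v-c['cy'])/f,1.])
    if z is None: s=c['depth'][int(v),int(u)]
    else: s=(z-T[2,3])/(T[:3,:3]@d)[2]
    return T[:3,:3]@(d*s)+T[:3,3]
E
python3 - <<'E'
from h import *
for n in('top','scene'):
    c=snap(n,n+'0'); print(n,c['fovy'],c['pose'].round(3).tolist())
o=bot.get_obs(); print({k:np.round(v,3).tolist() for k,v in o.items()})
E
```

```text
top 42.00511815138289 [[-0.02, -0.992, 0.126, 0.38], [-1.0, 0.02, 0.006, -0.045], [-0.008, -0.126, -0.992, 1.191], [0.0, 0.0, 0.0, 1.0]]
scene 56.73955825535276 [[0.846, 0.356, -0.396, 0.836], [0.533, -0.553, 0.641, -0.564], [0.009, -0.753, -0.658, 0.551], [0.0, 0.0, 0.0, 1.0]]
{'t': 0.1, 'q': [1.238, 0.478, 0.022, 1.556, -0.011, 1.109, -0.083], 'joint_vel': [-0.001, -0.001, 0.0, -0.005, -0.001, 0.002, -0.0], 'joint_torque': [0.005, -59.775, 1.613, -28.195, 0.013, 0.005, 0.0], 'eef_pos': [0.15, -0.657, 0.23], 'tool_rot': [-0.001, 0.994, 0.112, -0.0], 'contact_force': [-0.274, 0.452, -0.455], 'torque': [0.043, -0.004, -0.058], 'grasp_force': 0.0, 'gripper_width': 0.999}
```

View pics/top0.png

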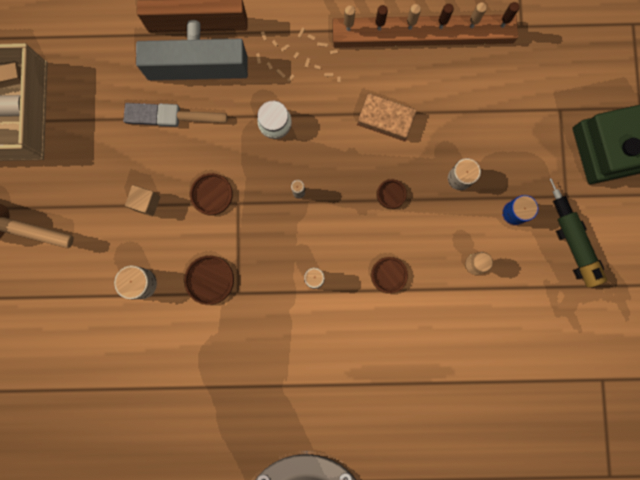

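View pics/scene0.png

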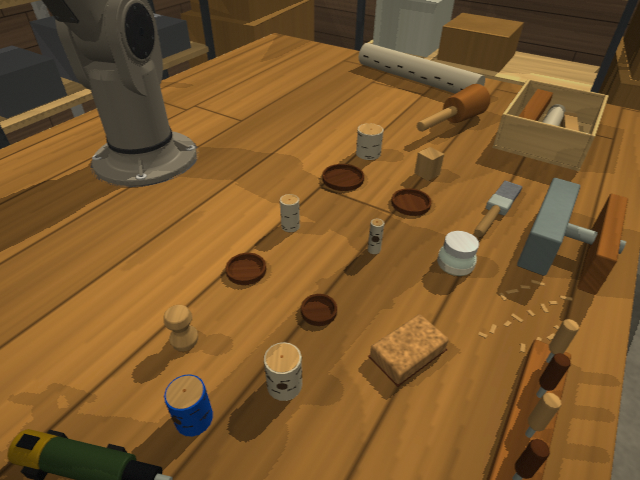

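The top view shows the white-barked pieces with their top faces at about (297,186), (314,277), (466,173) and (132,282). The dishes are at (393,194), (390,274), (212,195) and (210,280).

These could be mistaken for a branch: the blue look-alike (522,209), turned handle (481,263), offcut (141,199), white jar (274,118) and the pale roll in the crate (5,105). I choose the four with flecked white bark. Next I'll measure them and check them in a close crop.

```bash
cat > meas.py <<'E'
from h import *
P={'thinnest':(297,186),'thin':(314,277),'thick':(466,173),'thickest':(132,282),'blue':(522,209),'handle':(481,263),'offcut':(141,199)}
D={'smallest':(393,194),'small':(390,274),'large':(212,195),'largest':(210,280)}
def cloud(c):
    f=240/np.tan(np.radians(c['fovy'])/2); v,u=np.mgrid[:480,:640]
    p=np.stack([(u-c['cx'])/f,(v-c['cy'])/f,np.ones_like(u)],-1)*c['depth'][...,None]
    return p@c['pose'][:3,:3].T+c['pose'][:3,3]
def tops(c,uv,zlo=.058,zhi=.075,r=30):
    w=cloud(c); u,v=uv; s=w[max(v-r,0):v+r,max(u-r,0):u+r].reshape(-1,3)
    q=s[(s[:,2]>zlo)&(s[:,2]<zhi)]
    (x,y),R=cv2.minEnclosingCircle(q[:,:2].astype(np.float32))
    return x,y,2*R,np.median(q[:,2]),len(q)
E
python3 - <<'E'
from meas import *
c=dict(np.load('top0.npz')); 
for n,p in P.items(): print(n,np.round(tops(c,p,.047 if n=='offcut' else .058,r=22),4), pt(c,*p).round(4))
w=cloud(c)
for n,(u,v) in D.items():
    r=32; s=c['pixels'][v-r:v+r,u-r:u+r].astype(int); m=((s[...,0]<105)&(s[...,0]-s[...,2]>15)).astype(np.uint8)
    k,l,st,ce=cv2.connectedComponentsWithStats(m); i=l[r,r] or 1+np.argmax(st[1:,4])
    q=np.argwhere(l==i)
    e=cv2.minEnclosingCircle(q[:,::-1].astype(np.float32)); U,V=e[0][0]+u-r,e[0][1]+v-r
    print(n,np.round(e,1),(round(U,1),round(V,1)),pt(c,U,V,.012).round(4),'dia',2*e[1]*np.linalg.norm(pt(c,U,V,.012)-pt(c,U+1,V,.012)), 'floor z',w[v,u,2])
im=c['pixels'][:,:,::-1]
cv2.imwrite('pics/crop1.png',cv2.resize(np.vstack([np.hstack([im[v-32:v+32,u-32:u+32] for u,v in list(P.values())[i:i+3]]) for i in(0,3)]),None,fx=4,fy=4,interpolation=cv2.INTER_CUBIC))
E
```

```text
thinnest [6.026e-01 2.400e-03 2.400e-02 6.590e-02 1.340e+02] [0.6025 0.0021 0.0683]
thin [ 4.348e-01 -2.480e-02  3.580e-02  6.590e-02  3.110e+02] [ 0.4359 -0.026   0.0679]
thick [ 6.236e-01 -3.094e-01  4.900e-02  6.640e-02  5.420e+02] [ 0.6194 -0.3066  0.0714]
thickest [4.325e-01 3.049e-01 6.180e-02 6.600e-02 8.880e+02] [0.4335 0.302  0.0655]
blue [ 5.544e-01 -4.096e-01  5.030e-02  6.640e-02  5.600e+02] [ 0.552  -0.4067  0.0644]
handle [ 4.575e-01 -3.292e-01  3.760e-02  6.560e-02  3.220e+02] [ 0.455  -0.3262  0.0682]
offcut [5.875e-01 2.960e-01 5.710e-02 5.520e-02 5.290e+02] [0.5869 0.2915 0.0546]Traceback (most recent call last):
  File "<stdin>", line 10, in <module>
    return _wrapfunc(a, 'round', decimals=decimals, out=out)
    return _wrapit(obj, method, *args, **kwds)
    conv = _array_converter(obj)
ValueError: setting an array element with a sequence. The requested array has an inhomogeneous shape after 1 dimensions. The detected shape was (2,) + inhomogeneous part.
```

```bash
python3 - <<'E'
from meas import *
c=dict(np.load('top0.npz')); w=cloud(c)
for n,(u,v) in D.items():
    r=32; s=c['pixels'][v-r:v+r,u-r:u+r].astype(int); m=((s[...,0]<115)&(s[...,0]-s[...,2]>15)).astype(np.uint8)
    k,l,st,ce=cv2.connectedComponentsWithStats(m); i=1+np.argmax(st[1:,4])
    (a,b),R=cv2.minEnclosingCircle(np.argwhere(l==i)[:,::-1].astype(np.float32)); U,V=a+u-r,b+v-r
    q=w[v-r:v+r,u-r:u+r].reshape(-1,3); q=q[(q[:,2]>.009)&(q[:,2]<.016)&(np.linalg.norm(q[:,:2]-w[v,u,:2],axis=1)<.055)]
    (x,y),R2=cv2.minEnclosingCircle(q[:,:2].astype(np.float32))
    print(n,(round(U,1),round(V,1)),pt(c,U,V,.012).round(4),'dia',2*R*np.linalg.norm(pt(c,U,V,.012)-pt(c,U+1,V,.012)),'rim fit',np.round([x,y,2*R2],4), 'floor z',w[v,u,2])
im=c['pixels'][:,:,::-1]
cv2.imwrite('pics/crop1.png',cv2.resize(np.vstack([np.hstack([im[v-32:v+32,u-32:u+32] for u,v in list(P.values())[i:i+3]]) for i in(0,3)]),None,fx=4,fy=4,interpolation=cv2.INTER_CUBIC)[:600])
E
```

```text
smallest (392.5, 199.5) [ 0.5835 -0.1778  0.012 ] dia 0.12069099127942698 rim fit [ 0.5949 -0.1754  0.0577] floor z 0.0015613694138190137
small (389.4, 286.0) [ 0.419  -0.1664  0.012 ] dia 0.11945639571474292 rim fit [ 0.4396 -0.166   0.0697] floor z 0.003204971112630961
large (211.0, 206.1) [0.578  0.1696 0.012 ] dia 0.12856430962251741 rim fit [0.6022 0.171  0.0826] floor z 0.005265257253558087
largest (208.8, 272.4) [0.4514 0.1735 0.012 ] dia 0.1467950019904041 rim fit [0.4369 0.1748 0.0944] floor z 0.00252840472769722
```

View pics/crop1.png

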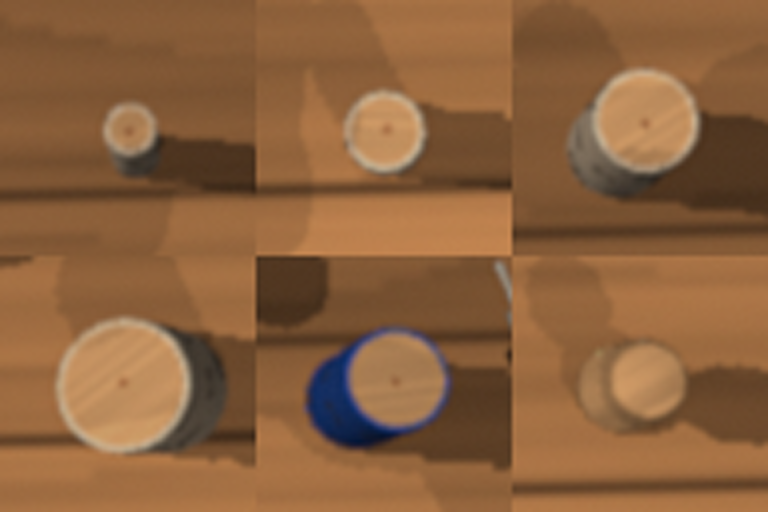

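The crop confirms it: four pale-ended pieces with off-white bark (thinnest, thin and thick in the top row, thickest at lower left). The blue look-alike and the turned handle are clearly different. The measured diameters match the listed sizes: pieces 24/36/49/62 mm, dishes 58/70/83/94 mm. The tops read 66 mm high.

```bash
cat > to.py <<'E'
import sys
from h import *
from scipy.spatial.transform import Rotation as R
G=dict(thinnest=(.6026,.0024),thin=(.4348,-.0248),thick=(.6236,-.3094),thickest=(.4325,.3049),
 smallest=(.5949,-.1754),small=(.4396,-.166),large=(.6022,.171),largest=(.4369,.1748))
def go(x,y,z):
    o=bot.get_obs(); r=R.from_quat(np.roll(o['tool_rot'],-1)); print('at',np.round(o['eef_pos'],4),'shift cm',(100*r.inv().apply(np.array([x,y,z])-o['eef_pos'])).round(2), 'q',np.round(o['q'],2))
if __name__=='__main__':
    go(*G[sys.argv[1]],float(sys.argv[2]))
E
python3 to.py thick .15
```

```text
at [ 0.1503 -0.6575  0.2304] shift cm [ 53.9  -23.37   8.07] q [ 1.24  0.48  0.02  1.56 -0.01  1.11 -0.08]
```

```bash
python3 -m jog '[[2,-0.9,0,0],[5,-2.2,0,0],[8.5,-3.7,0,0],[12,-5.2,0,0],[15.5,-6.7,0,0],[19,-8.2,0.5,0],[22.5,-9.8,1,0],[26,-11.3,2,0],[29.5,-12.8,3,0],[33,-14.3,4,0],[36.5,-15.8,5,0],[40,-17.3,6,0],[43.5,-18.9,7,0],[47,-20.4,8,0],[50,-21.7,8,0],[52.5,-22.8,8,0],[53.9,-23.4,8,0],[53.9,-23.4,8,0],[53.9,-23.4,8,0],[53.9,-23.4,8,0]]' -1 40; python3 to.py thick .03
```

```text
t: 1.77
eef_pos: [0.622, -0.3119, 0.1511]
tool_rot: [0.001, 0.994, 0.111, -0.001]
contact_force: [-0.3, -0.7, -0.1]
gripper_width: 0.998
grasp_force: 0.0
at [ 0.622  -0.3119  0.1511] shift cm [ 0.23 -0.22 12.11] q [ 0.45  0.59 -0.11  1.56  0.07  0.99 -1.03]
```

```bash
python3 - <<'E'
from h import *
c=snap('wrist','w1'); print(bot.get_obs()['eef_pos'],c['pose'].round(3).tolist())
E
python3 to.py thick .03
```

```text
[ 0.62185659 -0.31228659  0.15129266] [[0.221, -0.934, -0.281, 0.693], [-0.975, -0.211, -0.065, -0.295], [0.001, 0.288, -0.958, 0.294], [0.0, 0.0, 0.0, 1.0]]
at [ 0.6219 -0.3123  0.1513] shift cm [ 0.25 -0.26 12.13] q [ 0.45  0.59 -0.11  1.56  0.07  0.99 -1.03]
```

View pics/w1.png

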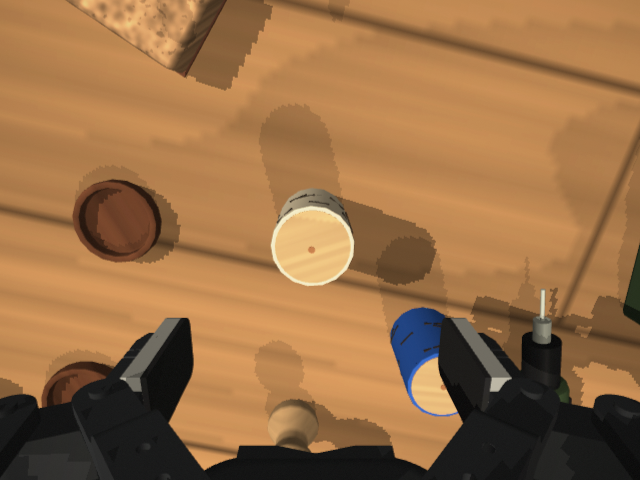

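The wrist view shows the thick branch's pale top at (312,247), centred between the fingers (inner pad faces at about 190 and 440), with the blue one beside it at (440,385). I'll measure the top from this view too.

```bash
python3 - <<'E'
from meas import *
import to
c=dict(np.load('w1.npz')); t=tops(c,(312,247),r=50); print(np.round(t,4)); to.go(t[0],t[1],.03)
t=tops(c,(117,221),.009,.016,r=55); print('smallest dish',np.round(t,4))
E
```

```text
[ 6.246e-01 -3.088e-01  4.850e-02  6.560e-02  5.350e+03]
at [ 0.6219 -0.3123  0.1513] shift cm [ 0.36 -0.29 12.13] q [ 0.45  0.59 -0.11  1.56  0.07  0.99 -1.03]
smallest dish [ 5.958e-01 -1.753e-01  5.840e-02  1.170e-02  1.872e+03]
```

```bash
python3 -m jog '[[0.3,-0.3,1,0],[0.3,-0.3,3,0],[0.3,-0.3,5.5,0],[0.3,-0.3,8,0],[0.3,-0.3,10,0],[0.3,-0.3,11.5,0],[0.3,-0.3,12.1,0],[0.3,-0.3,12.1,0],[0.3,-0.3,12.1,0]]' && python3 to.py thick .03 && python3 -m jog '[[0,0,0,0],[0,0,0,0],[0,0,0,0],[0,0,0,0],[0,0,0,0],[0,0,0,0],[0,0,0,0],[0,0,0,0],[0,0,0,0],[0,0,0,0]]' 1 40; python3 to.py thick .03
```

```text
t: 2.57
eef_pos: [0.6263, -0.3067, 0.0308]
tool_rot: [0.0, 0.994, 0.112, 0.0]
contact_force: [0.5, 0.7, -0.3]
gripper_width: 1.002
grasp_force: 0.0
at [ 0.6263 -0.3067  0.0308] shift cm [-0.32  0.21  0.08] q [ 0.44  0.73 -0.1   1.62  0.1   0.79 -1.06]
t: 3.4
eef_pos: [0.627, -0.3068, 0.0318]
tool_rot: [0.001, 0.994, 0.112, 0.001]
contact_force: [-0.1, 0.6, 5.9]
gripper_width: 0.549
grasp_force: 41.4
at [ 0.627  -0.3068  0.0318] shift cm [-0.39  0.18  0.18] q [ 0.44  0.73 -0.1   1.62  0.1   0.79 -1.06]
```

```bash
python3 -m jog '[[0,0,-0.5,0],[0,0,-1.5,0],[0,0,-3.5,0],[0,0,-6,0],[0,0,-8.5,0],[0,0,-10.5,0],[0,0,-11.5,0],[0,0,-12,0],[0,0,-12,0]]' && python3 to.py large .15
```

```text
t: 4.15
eef_pos: [0.6263, -0.3063, 0.1513]
tool_rot: [0.0, 0.994, 0.112, 0.001]
contact_force: [-0.7, -0.1, -0.6]
gripper_width: 0.556
grasp_force: 41.3
at [ 0.6263 -0.3063  0.1513] shift cm [  8.29 -47.06   0.1 ] q [ 0.44  0.59 -0.11  1.56  0.07  0.99 -1.04]
```

```bash
python3 -m jog '[[0.3,-1.2,0,0],[0.7,-3.6,0,0],[1.2,-6.5,0,0],[1.8,-9.8,0,0],[2.3,-13,0,0],[2.9,-16.3,0,0],[3.5,-19.6,0,0],[4,-22.8,0,0],[4.6,-26,0,0],[5.2,-29.3,0,0],[5.8,-32.6,0,0],[6.4,-35.9,0,0],[6.9,-39,0,0],[7.5,-42,0,0],[8,-44.5,0,0],[8.3,-46.2,0,0],[8.5,-47,0,0],[8.5,-47,0,0],[8.5,-47,0,0],[8.5,-47,0,0]]' && python3 - <<'E'
from meas import *
import to
c=snap('wrist','w2'); w=cloud(c)
to.go(*to.G['large'],.15)
q=w.reshape(-1,3); q=q[(q[:,2]>.13-.01+.055)&(q[:,2]<.2)]; print('above',len(q))
E
```

```text
t: 5.82
eef_pos: [0.604, 0.1688, 0.1496]
tool_rot: [0.001, 0.994, 0.111, -0.001]
contact_force: [0.4, -0.3, -1.3]
gripper_width: 0.555
grasp_force: 41.3
at [0.6042 0.1686 0.1499] shift cm [-0.15 -0.28 -0.01] q [-0.22  0.49 -0.2   1.74  0.12  0.93 -1.82]
above 24464
```

View pics/w2.png

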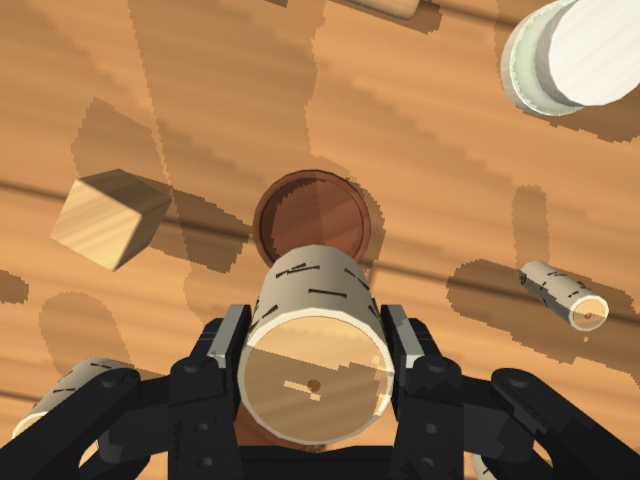

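The piece hangs straight between the pads, with its top centred at (316,377) and the large dish visible below it, around (312,225). Next I'll work out where the piece sits over the dish.

```bash
python3 - <<'E'
from meas import *
c=dict(np.load('w2.npz')); w=cloud(c)
print(pt(c,316,377,.185), np.round(w[[360,345,410],[316,300,330]],4), np.round(tops(c,(316,377),.178,.192,r=85),4))
E
```

```text
[0.60403662 0.1692801  0.185     ] [[0.6082 0.1702 0.1827]
 [0.6123 0.1759 0.1831]
 [0.5929 0.1624 0.1839]] [6.0430e-01 1.6940e-01 5.5000e-02 1.8340e-01 1.8989e+04]
```

```bash
python3 -m jog '[[-0.1,-0.1,1,0],[-0.2,-0.2,3,0],[-0.2,-0.2,5.5,0],[-0.2,-0.2,8,0],[-0.2,-0.2,10,0],[-0.2,-0.2,10.8,0],[-0.2,-0.2,11.1,0],[-0.2,-0.2,11.3,0],[-0.2,-0.2,11.4,0],[-0.2,-0.2,11.4,0]]'; python3 to.py large .03
```

```text
t: 6.7
eef_pos: [0.6026, 0.1726, 0.0373]
tool_rot: [-0.0, 0.994, 0.112, 0.001]
contact_force: [-0.9, -1.0, -0.9]
gripper_width: 0.549
grasp_force: 41.3
at [0.6026 0.1726 0.0373] shift cm [-0.07  0.15  0.73] q [-0.24  0.63 -0.18  1.8   0.17  0.72 -1.86]
```

```bash
python3 -m jog '[[0,0,0.1,0],[0,0,0.2,0],[0,0,0.2,0]]' && python3 -m jog '[[0,0,0,0],[0,0,0,0],[0,0,0,0],[0,0,0,0],[0,0,0,0],[0,0,0,0],[0,0,0,0],[0,0,0,0],[0,0,0,0]]' -1 40 && python3 -m jog '[[0,0,-0.5,0],[0,0,-1.5,0],[0,0,-3.5,0],[0,0,-6,0],[0,0,-8.5,0],[0,0,-10.5,0],[0,0,-11.5,0],[0,0,-11.5,0]]' && python3 - <<'E'
from meas import *
import to
c=snap('wrist','w3'); w=cloud(c).reshape(-1,3)
q=w[(np.hypot(w[:,0]-.602,w[:,1]-.171)<.05)&(w[:,2]>.06)&(w[:,2]<.08)]
print(cv2.minEnclosingCircle(q[:,:2].astype(np.float32)),np.median(q[:,2]),q[:,2].std())
to.go(*to.G['thickest'],.15)
E
```

```text
t: 6.95
eef_pos: [0.6025, 0.1727, 0.0358]
tool_rot: [-0.0, 0.994, 0.112, 0.001]
contact_force: [-1.2, -1.0, 5.6]
gripper_width: 0.548
grasp_force: 42.1
t: 7.7
eef_pos: [0.6017, 0.1724, 0.0343]
tool_rot: [0.0, 0.994, 0.112, -0.0]
contact_force: [0.5, -0.6, -0.1]
gripper_width: 1.003
grasp_force: 0.0
t: 8.37
eef_pos: [0.6035, 0.173, 0.1527]
tool_rot: [-0.001, 0.994, 0.112, 0.003]
contact_force: [0.3, 0.3, -0.7]
gripper_width: 1.004
grasp_force: 0.0
((0.6000304818153381, 0.17280486226081848), 0.0243882704526186) 0.06952233503825225 0.0013399606019629765
at [0.6024 0.1726 0.1506] shift cm [-13.62 -16.68   0.03] q [-0.22  0.49 -0.21  1.74  0.12  0.92 -1.83]
```

The thick piece stands in the large dish: its top is at 69.5 mm and it is within 3 mm of the centre. Next is the thickest.

```bash
python3 -m jog '[[-1,-1.2,0,0],[-3,-3.7,0,0],[-5,-6.2,0,0],[-7,-8.6,0,0],[-9,-11,0,0],[-11,-13.5,0,0],[-12.6,-15.5,0,0],[-13.4,-16.4,0,0],[-13.6,-16.7,0,0],[-13.6,-16.7,0,0],[-13.6,-16.7,0,0],[-13.6,-16.7,0,0]]' && python3 - <<'E'
from meas import *
import to
c=snap('wrist','w4'); w=cloud(c).reshape(-1,3)
q=w[(np.hypot(w[:,0]-.4325,w[:,1]-.305)<.05)&(w[:,2]>.06)&(w[:,2]<.075)]
(x,y),r=cv2.minEnclosingCircle(q[:,:2].astype(np.float32)); print(x,y,2*r,np.median(q[:,2]))
to.go(x,y,.03)
E
```

```text
t: 9.42
eef_pos: [0.4333, 0.3035, 0.149]
tool_rot: [0.0, 0.994, 0.111, 0.0]
contact_force: [0.4, -0.2, 0.4]
gripper_width: 0.997
grasp_force: 0.0
0.43364256620407104 0.30573880672454834 0.06036657094955444 0.06555990194000849
at [0.4333 0.3036 0.1491] shift cm [ 0.08 -0.21 11.91] q [-0.5   0.35 -0.28  1.97  0.13  0.84 -2.2 ]
```

```bash
python3 -m jog '[[0.1,-0.2,1,0],[0.1,-0.2,3,0],[0.1,-0.2,5.5,0],[0.1,-0.2,8,0],[0.1,-0.2,10,0],[0.1,-0.2,11.5,0],[0.1,-0.2,11.9,0],[0.1,-0.2,11.9,0],[0.1,-0.2,11.9,0]]' && python3 -m jog '[[0,0,0,0],[0,0,0,0],[0,0,0,0],[0,0,0,0],[0,0,0,0],[0,0,0,0],[0,0,0,0],[0,0,0,0]]' 1 40 && python3 -m jog '[[0,0,-0.5,0],[0,0,-1.5,0],[0,0,-3.5,0],[0,0,-6,0],[0,0,-8.5,0],[0,0,-10.5,0],[0,0,-11.5,0],[0,0,-12,0],[0,0,-12,0]]' && python3 to.py largest .15
```

```text
t: 10.22
eef_pos: [0.4329, 0.3071, 0.0304]
tool_rot: [-0.0, 0.994, 0.112, 0.0]
contact_force: [0.5, -0.4, 0.7]
gripper_width: 0.998
grasp_force: 0.0
t: 10.88
eef_pos: [0.4332, 0.3073, 0.0316]
tool_rot: [-0.0, 0.994, 0.112, 0.001]
contact_force: [-0.1, -1.7, 5.3]
gripper_width: 0.693
grasp_force: 42.3
t: 11.63
eef_pos: [0.4328, 0.3074, 0.1513]
tool_rot: [-0.0, 0.994, 0.112, 0.001]
contact_force: [-1.4, 0.4, -2.0]
gripper_width: 0.696
grasp_force: 43.4
at [0.4328 0.3074 0.1513] shift cm [-2.56 13.01  0.12] q [-0.5   0.35 -0.28  1.96  0.13  0.84 -2.2 ]
```

```bash
python3 -m jog '[[-0.2,1,0,0],[-0.6,3,0,0],[-1.1,5.5,0,0],[-1.6,8,0,0],[-2.1,10.5,0,0],[-2.4,12.2,0,0],[-2.5,12.9,0,0],[-2.5,13,0,0],[-2.5,13,0,0],[-2.5,13,0,0],[-2.5,13,0,0]]' && python3 - <<'E'
from meas import *
import to
c=snap('wrist','w5'); w=cloud(c).reshape(-1,3)
q=w[(np.hypot(w[:,0]-.437,w[:,1]-.175)<.05)&(w[:,2]>.178)&(w[:,2]<.192)]
(x,y),r=cv2.minEnclosingCircle(q[:,:2].astype(np.float32)); print(x,y,2*r,np.median(q[:,2]),len(q))
to.go(*to.G['largest'],.0358)
E
```

```text
t: 12.55
eef_pos: [0.4369, 0.1762, 0.1502]
tool_rot: [-0.0, 0.994, 0.113, -0.0]
contact_force: [-0.4, -0.4, -1.0]
gripper_width: 0.693
grasp_force: 43.5
0.442430317401886 0.17804622650146484 0.0868324339389801 0.18410983312833146 30889
at [0.4369 0.1761 0.1502] shift cm [-0.03  0.13 11.44] q [-0.3   0.26 -0.25  2.1   0.09  0.79 -1.95]
```

```bash
python3 -m jog '[[0,0.1,1,0],[0,0.1,3,0],[0,0.1,5.5,0],[0,0.1,8,0],[0,0.1,10,0],[0,0.1,10.8,0],[0,0.1,11.1,0],[0,0.1,11.3,0],[0,0.1,11.4,0],[0,0.1,11.5,0],[0,0.1,11.5,0],[0,0.1,11.5,0]]'; python3 to.py largest .0358
```

```text
t: 13.6
eef_pos: [0.4378, 0.174, 0.036]
tool_rot: [-0.0, 0.994, 0.112, 0.001]
contact_force: [-0.3, -0.4, -1.0]
gripper_width: 0.689
grasp_force: 43.5
at [0.4378 0.174  0.036 ] shift cm [-0.07 -0.1   0.02] q [-0.34  0.46 -0.21  2.17  0.18  0.53 -2.03]
```

```bash
python3 -m jog '[[0,0,0.1,0],[0,0,0.2,0],[0,0,0.2,0]]' && python3 -m jog '[[0,0,0,0],[0,0,0,0],[0,0,0,0],[0,0,0,0],[0,0,0,0],[0,0,0,0],[0,0,0,0],[0,0,0,0]]' -1 40 && python3 -m jog '[[0,0,-0.5,0],[0,0,-1.5,0],[0,0,-3.5,0],[0,0,-6,0],[0,0,-8.5,0],[0,0,-10.5,0],[0,0,-11.5,0],[0,0,-11.5,0]]' && python3 - <<'E'
from meas import *
import to
c=snap('wrist','w6'); w=cloud(c).reshape(-1,3)
q=w[(np.hypot(w[:,0]-.437,w[:,1]-.175)<.05)&(w[:,2]>.06)&(w[:,2]<.08)]
print(cv2.minEnclosingCircle(q[:,:2].astype(np.float32)),np.median(q[:,2]),q[:,2].std())
to.go(*to.G['thin'],.15)
E
```

```text
t: 13.85
eef_pos: [0.4379, 0.174, 0.0355]
tool_rot: [0.0, 0.994, 0.112, 0.001]
contact_force: [-6.4, -2.3, 25.7]
gripper_width: 0.691
grasp_force: 46.3
t: 14.52
eef_pos: [0.4373, 0.1738, 0.0332]
tool_rot: [0.0, 0.994, 0.112, -0.0]
contact_force: [0.1, 0.6, -0.2]
gripper_width: 0.998
grasp_force: 0.0
t: 15.18
eef_pos: [0.4388, 0.1745, 0.151]
tool_rot: [-0.001, 0.994, 0.112, 0.002]
contact_force: [0.1, -0.2, 0.2]
gripper_width: 1.001
grasp_force: 0.0
((0.4380107522010803, 0.17474287748336792), 0.030140753835439682) 0.06955243375591183 0.0011474027613728173
at [0.4379 0.174  0.1493] shift cm [-4.73 19.31 -0.09] q [-0.29  0.26 -0.25  2.1   0.09  0.79 -1.95]
```

The thickest is in place: 1 mm from the centre, top at 69.5 mm. Next is the thin one.

```bash
python3 -m jog '[[-0.3,1.2,0,0],[-0.9,3.7,0,0],[-1.6,6.5,0,0],[-2.3,9.5,0,0],[-3.1,12.5,0,0],[-3.8,15.5,0,0],[-4.4,17.8,0,0],[-4.6,19,0,0],[-4.7,19.3,0,0],[-4.7,19.3,0,0],[-4.7,19.3,0,0],[-4.7,19.3,0,0]]' && python3 - <<'E'
from meas import *
import to
c=snap('wrist','w7'); w=cloud(c).reshape(-1,3)
q=w[(np.hypot(w[:,0]-.4348,w[:,1]+.0248)<.03)&(w[:,2]>.06)&(w[:,2]<.075)]
(x,y),r=cv2.minEnclosingCircle(q[:,:2].astype(np.float32)); print(x,y,2*r,np.median(q[:,2]))
to.go(x,y,.03)
E
```

```text
t: 16.23
eef_pos: [0.4343, -0.0235, 0.1479]
tool_rot: [-0.0, 0.994, 0.113, -0.0]
contact_force: [-0.2, 0.6, -0.4]
gripper_width: 0.999
grasp_force: 0.0
0.435293048620224 -0.02452809549868107 0.03609403222799301 0.0655024691150467
at [ 0.4344 -0.0235  0.148 ] shift cm [ 0.07  0.13 11.8 ] q [ 0.04  0.2  -0.14  2.18  0.04  0.76 -1.47]
```

```bash
python3 -m jog '[[0.1,0.1,1,0],[0.1,0.1,3,0],[0.1,0.1,5.5,0],[0.1,0.1,8,0],[0.1,0.1,10,0],[0.1,0.1,11.4,0],[0.1,0.1,11.8,0],[0.1,0.1,11.8,0],[0.1,0.1,11.8,0]]' && python3 -m jog '[[0,0,0,0],[0,0,0,0],[0,0,0,0],[0,0,0,0],[0,0,0,0],[0,0,0,0],[0,0,0,0],[0,0,0,0],[0,0,0,0],[0,0,0,0]]' 1 40 && python3 -m jog '[[0,0,-0.5,0],[0,0,-1.5,0],[0,0,-3.5,0],[0,0,-6,0],[0,0,-8.5,0],[0,0,-10.5,0],[0,0,-11.5,0],[0,0,-12,0],[0,0,-12,0]]' && python3 to.py small .15
```

```text
t: 17.03
eef_pos: [0.4358, -0.0252, 0.0304]
tool_rot: [-0.0, 0.994, 0.112, -0.0]
contact_force: [-0.5, 0.4, 0.1]
gripper_width: 1.001
grasp_force: 0.0
t: 17.87
eef_pos: [0.4362, -0.0255, 0.0309]
tool_rot: [0.0, 0.994, 0.112, 0.001]
contact_force: [-0.2, 0.7, 5.8]
gripper_width: 0.412
grasp_force: 39.3
t: 18.62
eef_pos: [0.4363, -0.0256, 0.1518]
tool_rot: [0.0, 0.994, 0.112, 0.001]
contact_force: [0.3, -0.1, -0.2]
gripper_width: 0.413
grasp_force: 40.0
at [ 0.4363 -0.0256  0.1518] shift cm [-2.81 13.76  0.18] q [ 0.04  0.2  -0.14  2.17  0.04  0.77 -1.47]
```

```bash
python3 -m jog '[[-0.2,1,0,0],[-0.6,3,0,0],[-1.1,5.5,0,0],[-1.6,8,0,0],[-2.1,10.5,0,0],[-2.5,12.7,0,0],[-2.7,13.6,0,0],[-2.7,13.8,0,0],[-2.7,13.8,0,0],[-2.7,13.8,0,0],[-2.7,13.8,0,0]]' && python3 - <<'E'
from meas import *
import to
c=snap('wrist','w8'); w=cloud(c).reshape(-1,3)
q=w[(w[:,2]<.016)&(w[:,2]>.009)&(np.hypot(w[:,0]-.44,w[:,1]+.166)<.045)]
if len(q): print('dish rim seen',cv2.minEnclosingCircle(q[:,:2].astype(np.float32)))
to.go(*to.G['small'],.035)
E
```

```text
t: 19.53
eef_pos: [0.4401, -0.1645, 0.1501]
tool_rot: [-0.0, 0.994, 0.113, -0.0]
contact_force: [0.0, -0.1, -1.1]
gripper_width: 0.411
grasp_force: 40.0
dish rim seen ((0.4403696060180664, -0.165766179561615), 0.03494692221283913)
at [ 0.4402 -0.1646  0.1502] shift cm [-0.08  0.13 11.52] q [ 0.27  0.25 -0.05  2.11  0.02  0.78 -1.14]
```

```bash
python3 -m jog '[[0,0.1,1,0],[0,0.1,3,0],[0,0.1,5.5,0],[0,0.1,8,0],[0,0.1,10,0],[0,0.1,10.8,0],[0,0.1,11.1,0],[0,0.1,11.3,0],[0,0.1,11.5,0],[0,0.1,11.5,0],[0,0.1,11.5,0]]'; python3 to.py small .035
```

```text
t: 20.5
eef_pos: [0.441, -0.1672, 0.0361]
tool_rot: [0.0, 0.994, 0.112, 0.001]
contact_force: [-0.0, -0.3, -1.0]
gripper_width: 0.41
grasp_force: 40.0
at [ 0.441  -0.1672  0.0361] shift cm [-0.11 -0.15  0.11] q [ 0.27  0.45 -0.04  2.18  0.04  0.51 -1.15]
```

```bash
python3 -m jog '[[0,0,0.1,0],[0,0,0.15,0],[0,0,0.15,0]]' && python3 -m jog '[[0,0,0,0],[0,0,0,0],[0,0,0,0],[0,0,0,0],[0,0,0,0],[0,0,0,0],[0,0,0,0],[0,0,0,0],[0,0,0,0],[0,0,0,0]]' -1 40 && python3 -m jog '[[0,0,-0.5,0],[0,0,-1.5,0],[0,0,-3.5,0],[0,0,-6,0],[0,0,-8.5,0],[0,0,-10.5,0],[0,0,-11.5,0],[0,0,-11.5,0]]' && python3 - <<'E'
from meas import *
import to
c=snap('wrist','w9'); w=cloud(c).reshape(-1,3)
q=w[(np.hypot(w[:,0]-.44,w[:,1]+.166)<.04)&(w[:,2]>.06)&(w[:,2]<.08)]
print(cv2.minEnclosingCircle(q[:,:2].astype(np.float32)),np.median(q[:,2]),q[:,2].std())
to.go(*to.G['thinnest'],.15)
E
```

```text
t: 20.75
eef_pos: [0.4411, -0.1673, 0.035]
tool_rot: [0.0, 0.994, 0.112, 0.001]
contact_force: [-2.2, 0.9, 9.7]
gripper_width: 0.412
grasp_force: 41.2
t: 21.58
eef_pos: [0.4403, -0.1671, 0.0338]
tool_rot: [0.0, 0.994, 0.112, -0.0]
contact_force: [-0.1, -0.2, -0.2]
gripper_width: 0.999
grasp_force: 0.0
t: 22.25
eef_pos: [0.4419, -0.1675, 0.1515]
tool_rot: [0.001, 0.994, 0.112, 0.002]
contact_force: [-0.5, 0.2, -0.3]
gripper_width: 1.001
grasp_force: 0.0
((0.4402829110622406, -0.1664191484451294), 0.018136590719223022) 0.06945979061568368 0.0015377754484356071
at [ 0.441  -0.1672  0.1498] shift cm [ 1.954e+01 -1.294e+01  1.000e-02] q [ 0.27  0.25 -0.05  2.11  0.02  0.78 -1.13]
```

Thin is done, about 0.5 mm off centre. Last is the thinnest.

```bash
python3 -m jog '[[1,-0.7,0,0],[3.2,-2.1,0,0],[6,-4,0,0],[9,-6,0,0],[12,-8,0,0],[15,-10,0,0],[17.5,-11.6,0,0],[19,-12.6,0,0],[19.5,-12.9,0,0],[19.5,-12.9,0,0],[19.5,-12.9,0,0],[19.5,-12.9,0,0]]' && python3 - <<'E'
from meas import *
import to
c=snap('wrist','w10'); w=cloud(c).reshape(-1,3)
q=w[(np.hypot(w[:,0]-.6026,w[:,1]-.0024)<.03)&(w[:,2]>.06)&(w[:,2]<.075)]
(x,y),r=cv2.minEnclosingCircle(q[:,:2].astype(np.float32)); print(x,y,2*r,np.median(q[:,2]))
to.go(x,y,.03)
E
```

```text
t: 23.3
eef_pos: [0.6004, 0.0006, 0.148]
tool_rot: [0.0, 0.994, 0.111, -0.001]
contact_force: [-1.2, -0.8, -0.4]
gripper_width: 0.995
grasp_force: 0.0
0.6032315492630005 0.0029453353490680456 0.024125365540385246 0.06537619864185384
at [6.006e-01 4.000e-04 1.483e-01] shift cm [ 0.33 -0.19 11.83] q [-0.03  0.45 -0.1   1.81  0.06  0.89 -1.5 ]
```

```bash
python3 -m jog '[[0.2,-0.2,1,0],[0.2,-0.2,3,0],[0.2,-0.2,5.5,0],[0.2,-0.2,8,0],[0.2,-0.2,10,0],[0.2,-0.2,11.4,0],[0.2,-0.2,11.8,0],[0.2,-0.2,11.8,0],[0.2,-0.2,11.8,0]]' && python3 -m jog '[[0,0,0,0],[0,0,0,0],[0,0,0,0],[0,0,0,0],[0,0,0,0],[0,0,0,0],[0,0,0,0],[0,0,0,0],[0,0,0,0],[0,0,0,0],[0,0,0,0],[0,0,0,0]]' 1 40 && python3 -m jog '[[0,0,-0.5,0],[0,0,-1.5,0],[0,0,-3.5,0],[0,0,-6,0],[0,0,-8.5,0],[0,0,-10.5,0],[0,0,-11.5,0],[0,0,-12,0],[0,0,-12,0]]' && python3 to.py smallest .15
```

```text
t: 24.1
eef_pos: [0.6034, 0.0042, 0.0311]
tool_rot: [0.0, 0.994, 0.112, 0.0]
contact_force: [0.5, -0.1, -0.6]
gripper_width: 1.0
grasp_force: 0.0
t: 25.1
eef_pos: [0.6034, 0.0046, 0.031]
tool_rot: [0.0, 0.994, 0.112, 0.0]
contact_force: [0.1, -0.2, 5.2]
gripper_width: 0.268
grasp_force: 39.6
t: 25.85
eef_pos: [0.6035, 0.0045, 0.1517]
tool_rot: [0.0, 0.994, 0.112, 0.001]
contact_force: [-0.2, -0.2, 0.0]
gripper_width: 0.265
grasp_force: 39.5
at [0.6035 0.0045 0.1517] shift cm [-4.85 17.35  0.17] q [-0.03  0.45 -0.1   1.8   0.06  0.89 -1.51]
```

```bash
python3 -m jog '[[-0.3,1,0,0],[-0.8,3,0,0],[-1.6,5.7,0,0],[-2.4,8.6,0,0],[-3.2,11.5,0,0],[-4,14.3,0,0],[-4.5,16.3,0,0],[-4.7,17.2,0,0],[-4.8,17.4,0,0],[-4.8,17.4,0,0],[-4.8,17.4,0,0],[-4.8,17.4,0,0]]' && python3 to.py smallest .035
```

```text
t: 26.85
eef_pos: [0.5954, -0.1734, 0.1505]
tool_rot: [-0.001, 0.994, 0.114, -0.0]
contact_force: [0.6, -0.2, 0.1]
gripper_width: 0.271
grasp_force: 39.5
at [ 0.5954 -0.1734  0.1505] shift cm [-0.09  0.19 11.55] q [ 0.23  0.47 -0.06  1.76  0.04  0.91 -1.19]
```

```bash
python3 -m jog '[[0,0.1,1,0],[0,0.1,3,0],[0,0.1,5.5,0],[0,0.1,8,0],[0,0.1,10,0],[0,0.1,10.8,0],[0,0.1,11.1,0],[0,0.1,11.3,0],[0,0.1,11.5,0],[0,0.1,11.5,0],[0,0.1,11.5,0]]'; python3 to.py smallest .035
```

```text
t: 27.77
eef_pos: [0.5961, -0.1769, 0.0368]
tool_rot: [0.0, 0.994, 0.112, 0.001]
contact_force: [-0.1, 0.7, 0.3]
gripper_width: 0.272
grasp_force: 39.5
at [ 0.5961 -0.1769  0.0368] shift cm [-0.08 -0.17  0.18] q [ 0.23  0.62 -0.06  1.82  0.05  0.7  -1.2 ]
```

```bash
python3 -m jog '[[0,0,0.1,0],[0,0,0.2,0],[0,0,0.2,0]]' && python3 -m jog '[[0,0,0,0],[0,0,0,0],[0,0,0,0],[0,0,0,0],[0,0,0,0],[0,0,0,0],[0,0,0,0],[0,0,0,0],[0,0,0,0],[0,0,0,0],[0,0,0,0],[0,0,0,0]]' -1 40 && python3 -m jog '[[0,0,-0.5,0],[0,0,-1.5,0],[0,0,-3.5,0],[0,0,-6,0],[0,0,-8.5,0],[0,0,-10.5,0],[0,0,-12.5,0],[0,0,-15,0],[0,0,-17,0],[0,0,-18,0],[0,0,-18,0]]' && python3 -m jog '[[-3,0,0,0],[-6,2,0,0],[-9,5,0,0],[-11,8,0,0],[-13,11,0,0],[-14,14,0,0],[-15,17,0,0],[-16,20,0,0],[-17,23,0,0],[-18,25,0,0],[-18,25,0,0],[-18,25,0,0]]' && python3 - <<'E'
from meas import *
import to
c=snap('top','top1'); w=cloud(c).reshape(-1,3)
for n in('smallest','small','large','largest'):
    x,y=to.G[n]; q=w[(np.hypot(w[:,0]-x,w[:,1]-y)<.045)&(w[:,2]>.06)&(w[:,2]<.08)]
    if len(q):
        (a,b),r=cv2.minEnclosingCircle(q[:,:2].astype(np.float32)); print(n,np.round([a-x,b-y,2*r,np.median(q[:,2])],4))
for n in('handle','offcut'): print(n,np.round(tops(c,P[n],.047 if n=='offcut' else .058,r=22),4))
print(bot.get_obs()['contact_force'])
E
```

```text
t: 28.02
eef_pos: [0.5961, -0.177, 0.0351]
tool_rot: [0.0, 0.994, 0.112, 0.001]
contact_force: [-1.4, 0.2, 7.7]
gripper_width: 0.272
grasp_force: 40.3
t: 29.02
eef_pos: [0.5954, -0.1768, 0.0338]
tool_rot: [0.0, 0.994, 0.112, 0.0]
contact_force: [0.7, 0.6, -0.1]
gripper_width: 0.997
grasp_force: 0.0
t: 29.93
eef_pos: [0.597, -0.1771, 0.2172]
tool_rot: [0.001, 0.994, 0.112, 0.003]
contact_force: [0.9, -0.1, -0.2]
gripper_width: 0.997
grasp_force: 0.0
t: 30.93
eef_pos: [0.474, -0.4615, 0.2121]
tool_rot: [-0.001, 0.994, 0.111, -0.001]
contact_force: [0.5, 0.1, 0.2]
gripper_width: 1.001
grasp_force: 0.0
smallest [ 0.0004 -0.0009  0.0251  0.0695]
small [ 0.0001 -0.0005  0.0361  0.0704]
large [-0.0031  0.0009  0.0485  0.0699]
largest [ 0.0002 -0.0008  0.0613  0.0702]
handle [ 4.57e-01 -3.29e-01  3.76e-02  6.60e-02  3.33e+02]
offcut [5.868e-01 2.958e-01 5.640e-02 5.540e-02 5.330e+02]
[ 1.01626956  0.61156615 -1.05922318]
```

View pics/top1.png

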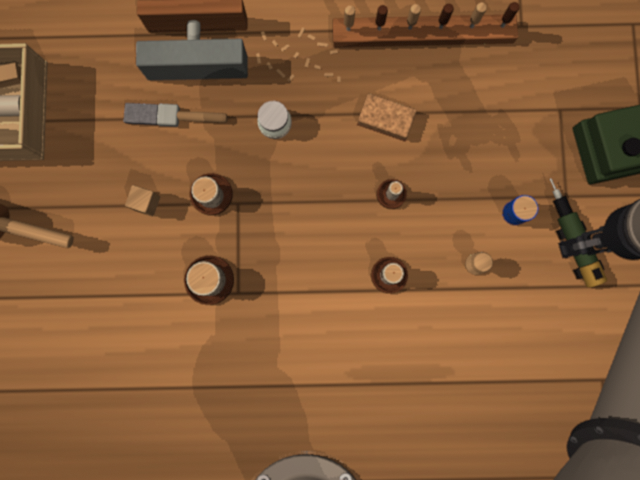

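All four pieces stand centred in their dishes at (396,187), (392,273), (205,190) and (207,278). The handle, offcut and blue piece haven't moved, and the arm is clear.

```bash
python3 -c "
from station import bot
print(bot.hand_in())"
```

```text
the job is handed in; nothing more can be done
None
```

All four birch pieces stand upright on the floor of their matching dishes, within about 3 mm of centre by the last top view; the handle, offcut and blue piece were left where they were, and I handed the job in at about 31 s (no verdict was returned).

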